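Pack the model-making kit into its foam tray

ROBOT

A 6-joint arm with a two-finger parallel gripper is mounted at the origin on the work surface. World frame = base frame: x ahead of the robot, y to its left, z up, the work surface at z = 0. Lengths are in mm, angles in rad, forces in N, time in s.
With the tool pointing down it reaches from about 350 to 875 mm from the base axis. Payload 4.2 kg.
Tool frame: the origin (TCP) lies on the centre line of the jaws, within the pads' length; the fingertips stand 14 mm ahead of it and the grasp point (between the pads) lies 5 mm behind it (tcp_to_tips is the distance from the TCP to the fingertips, in mm); z points along the fingers, y is the direction in which the jaws open and shut (so a half turn about z gives the same grasp; the last joint's range is limited). The gripper opens to 85 mm and grips with 20 to 120 N. Pads are 22 mm wide; open, the fingers measure 114 mm over their backs; the gripper's body (76 mm by 85 mm) begins 54 mm behind the grasp point. The pads swing forward as they close: fully open they stand 13 mm farther back than shut.
Start: joints at [-1.004, 0.385, 0.008, 0, -1.194, -0.259], TCP at [189.367, -595.6, 245.312] pointing down, gripper open.
Joint ranges: [-3.14, 3.14], [-1.21, 2.06], [-1.07, 1.41], [-3.16, 2.05], [-2.99, -0.16], [-3.1, 3.1]. Speed limits (rad/s): [2.79, 2.79, 3.14, 3.14, 3.14, 3.14].

INTERFACE

Orientations are given as a unit quaternion [x, y, z, w].
In Python, from bench import read_state, get_image, job_done, tcp_to_tips gives the robot as it stands. The module is installed in compiled form; this text tells all that it offers.
- The arm moves only by the tool play_rows, never from a script. Its argument "targets" is a list of rows, each an object of numbers: "gripper": the gripper's target within -1 to 1 (shut at 1, half-way at 0, fully open at -1); "tx", "ty", "tz": the shift along the tool's x, y, z scaled (see below); "spin": the turn about the tool's z scaled (see below). A call has 1 to 12 rows; each row is the pose to reach, as a shift and turn from the pose commanded when the call began, along the tool's axes at that moment; what a row does not reach only later rows make up. The controller multiplies each number of a shift by 0.25 m and each number of a turn by pi/4 rad. A row lasts 1/8 s, in which the tool goes at most 62.5 mm and 10.7 degrees, less where a joint would pass 70% of its speed; a pose out of reach is approached as far as the arm can. A call with a number of a shift or a turn outside -1 to 1 is refused whole. A call with a gripper value outside its range is refused whole. The fingers move at their own pace and stop on an object; the grip force is fixed at half the most. Time passes only in rows, so rows that repeat a pose let the fingers close. It gives the time, the measured TCP pose, the force and the opening at its end, in the units of the state.
- read_state(): the state, without advancing time (a new reading comes with each control period).
- get_image(name): name is "side" or "top" or "wrist"; returns a dict with "frame" (400x640x3 uint8, red, green, blue), "depth" (400x640 float32, mm along the optical axis (not along the pixel's ray), 0 where there is no reading), "mtx" (3x3 intrinsics, pixels), "world_to_cam" (4x4, takes a point from world to camera coordinates). Camera axes: x right, y up, looking along -z (the intrinsics and any distortion apply to the point x, -y, -z); pixel columns grow to the right and rows downward; lengths in mm; the calibration is good to about 2 mm. A picture is of the moment at which its call begins.
- job_done(): hands the job in, once; it reports no verdict.
The state is a dict: "clock": time; "joints": joint angles; "joint_vel": joint speeds; "joint_efforts": joint torques, N m; "position": TCP position; "ee_rot": TCP orientation; "contact_force": force on the tool from outside, world axes, zero at the start; "wrist_torque": the same for the moment, N m; "gripper_width": finger opening in mm.
Only numpy, scipy, OpenCV 4.12 (cv2) and the standard library are available. Lean on these libraries where they do the work, as an engineer would, in place of code of your own. Each camera call takes 0.05 s, during which the arm holds its last target.

TASK

Pack the model-making kit into the long kit tray, each piece upright and fully down in the foam insert made for it: the full roll of tape over the spindle, the lidded jar in the round well, the long sanding block lying sole down in the oblong well and the square steel weight in the square well. Leave the empty cardboard tape core and the short sanding block where they are.

Things in the scene. Friction and masses are not known exactly. Their poses are not given: they have to be found in the camera images.
- tape_c (a point): centre (half-way up) of the full roll of tape: a thick-walled pale paper ring standing on its flat side, 60 mm outside diameter, 36 mm hole, 36 mm tall, 90 g; z is its axis, up
- jar_c (a point): centre (half-way up) of the lidded jar: white round plastic jar with a grey lid, 46 mm diameter, 56 mm tall, standing, 110 g; z up
- long_sander_c (a point): centre (half-way up) of the long sanding block: cork block with a dark abrasive sole underneath, 74 mm long (its x), 36 mm wide (its y), 34 mm tall, 60 g; z up
- weight_c (a point): centre (half-way up) of the steel gluing weight: square body 44 x 44 mm (sides along its x and y), 30 mm tall, with a round knob 16 mm across and 18 mm tall on top, 48 mm tall in all, about 0.45 kg; z up
- core_c (a point): look-alike, stays: centre (half-way up) of an empty brown cardboard tape core, a thin-walled ring of 44 mm outside diameter, 36 mm hole, 36 mm tall, 20 g
- short_sander_c (a point): look-alike, stays: centre (half-way up) of a short sanding block, cork with dark sole like the long one but only 44 mm long (its x), 36 mm wide, 34 mm tall, 36 g
- spindle_insert: place for the roll of tape: a 100 x 100 mm square black foam insert fixed in the shallow grey kit tray; origin at the centre of its underside, z up, x and y along its sides. This one is a flat plate only 6 mm thick with an upright grey spindle of 20 mm diameter at its centre that ends in a taper 30 mm above the underside; the roll drops over it and rests on the plate 6 mm above the origin
- round_insert: place for the jar: a 100 x 100 x 14 mm square black foam insert fixed in the shallow grey kit tray, with a lighter grey floor; origin at the centre of its underside, z up, x and y along its sides. At its centre a round well of 66 mm diameter, 11 mm deep (its floor 3 mm above the origin). The inserts stand in a row in any sequence; tray rim 18 mm above the bench
- slot_insert: place for the long sanding block: a 100 x 100 x 14 mm square black foam insert fixed in the shallow grey kit tray, with a lighter grey floor; origin at the centre of its underside, z up, x and y along its sides. At its centre an oblong well, 92 mm along its x and 54 mm along its y, 11 mm deep (its floor 3 mm above the origin)
- square_insert: place for the steel weight: a 100 x 100 x 14 mm square black foam insert fixed in the shallow grey kit tray, with a lighter grey floor; origin at the centre of its underside, z up, x and y along its sides. At its centre a square well 64 x 64 mm, 11 mm deep (its floor 3 mm above the origin)
Mind the look-alikes: they are no part of the job. Leave any blue or turquoise look-alike of the part that bears jar_c alone.

How it is judged:
By the outcome, as a careful person would: the job done as asked, in the order asked, and still so for the second after the job is handed in, with the robot touching nothing.
It also fails if it takes over 109 s, if anything falls off the work surface, if the arm or the gripper's body presses on something with over 40 N, if the wrist force passes 120 N, or if a joint passes its speed limit or range.

## Working session

There is one attempt and no reset: what is moved stays moved. The work goes in short steps, Python scripts to look and compute and a tool call to move; the robot and the scene stay as the last step left them, time stands still between calls to the robot, and variables do not carry over. Pictures are saved under pics/ and viewed, and the job is handed in when it is done.

Besides the shell and the picture viewer there is one more tool, called after "Request:" by a JSON object that holds its "op" and its "data". play_rows: Moves the arm, as the interface text tells. Its arguments: {"type":"object","properties":{"targets":{"type":"array","items":{"type":"object","properties":{"gripper":{"type":"number"},"tx":{"type":"number","minimum":-1,"maximum":1},"ty":{"type":"number","minimum":-1,"maximum":1},"tz":{"type":"number","minimum":-1,"maximum":1},"spin":{"type":"number","minimum":-1,"maximum":1}}}}},"required":["targets"]}

```bash
mkdir -p pics; ls; python3 - <<'E'
from bench import *
import cv2,numpy as np
s=read_state();print({k:np.round(v,3).tolist() for k,v in s.items()})
for n in ["side","top","wrist"]:
    d=get_image(n);cv2.imwrite(f"pics/{n}0.png",d["frame"][:,:,::-1]);print(n,np.round(d["mtx"],1).tolist(),np.round(d["world_to_cam"],3).tolist(),d.keys())
    np.savez(f"{n}0.npz",**d)
E
```

```text
pics
{'clock': 0.0, 'joints': [-1.004, 0.386, 0.007, -0.0, -1.194, -0.259], 'joint_vel': [0.001, 0.0, -0.001, -0.0, 0.002, 0.001], 'joint_efforts': [-0.001, -39.229, 18.84, 4.186, -0.005, -0.0], 'position': [189.194, -595.088, 244.231], 'ee_rot': [-0.153, 0.988, 0.001, -0.0], 'contact_force': [-0.447, -0.169, -0.067], 'wrist_torque': [0.026, -0.021, -0.007], 'gripper_width': 85.355}
side [[463.4, 0.0, 324.3], [0.0, 463.4, 199.1], [0.0, 0.0, 1.0]] [[-0.878, -0.478, -0.022, 473.492], [0.259, -0.513, 0.819, -167.961], [-0.403, 0.713, 0.574, -905.117], [0.0, 0.0, 0.0, 1.0]] dict_keys(['frame', 'depth', 'mtx', 'world_to_cam'])
top [[370.7, 0.0, 320.2], [0.0, 370.7, 200.6], [0.0, 0.0, 1.0]] [[-0.029, -0.999, 0.014, -0.475], [0.995, -0.027, 0.1, -545.122], [-0.099, 0.017, 0.995, -826.604], [0.0, 0.0, 0.0, 1.0]] dict_keys(['frame', 'depth', 'mtx', 'world_to_cam'])
wrist [[276.4, 0.0, 321.3], [0.0, 276.4, 198.4], [0.0, 0.0, 1.0]] [[-0.303, 0.953, 0.002, 623.077], [-0.904, -0.286, -0.317, 41.596], [-0.302, -0.098, 0.948, -380.07], [0.0, 0.0, 0.0, 1.0]] dict_keys(['frame', 'depth', 'mtx', 'world_to_cam'])
```

View pics/top0.png

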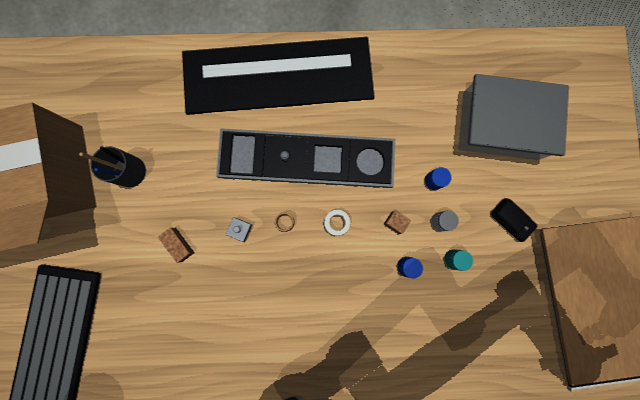

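View pics/side0.png

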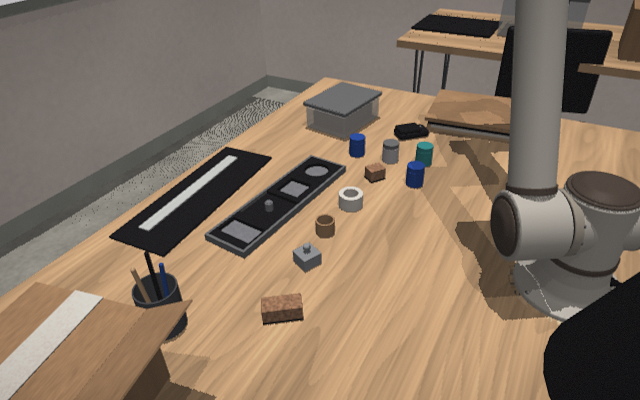

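View pics/wrist0.png

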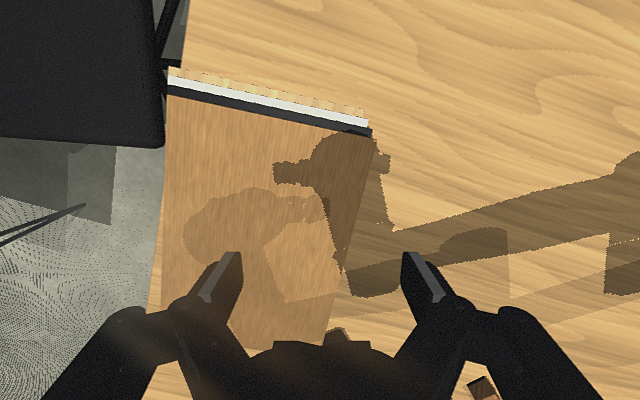

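Top view: long sander (177,244), weight (238,229), empty core (285,222), tape roll (337,222), short sander (397,222), jar with grey lid (446,220). The look-alike jars are blue at (438,178) and (410,267), and turquoise at (459,260). The tray's wells run oblong (243,154), spindle (285,155), square (328,158), round (370,161).

```bash
cat > h.py <<'E'
import numpy as np,cv2
def cloud(d):
    K=d["mtx"];T=np.linalg.inv(d["world_to_cam"]);z=d["depth"].astype(float)
    v,u=np.mgrid[:z.shape[0],:z.shape[1]]
    P=np.stack([(u-K[0,2])/K[0,0]*z,-(v-K[1,2])/K[1,1]*z,-z,np.ones_like(z)],-1)@T.T
    P=P[...,:3]; P[z<=0]=np.nan
    return P
def proj(d,p):
    q=d["world_to_cam"]@np.array([*p,1]);K=d["mtx"]
    return K[0,2]+K[0,0]*q[0]/-q[2],K[1,2]+K[1,1]*-q[1]/-q[2]
def onplane(d,u,v,z):
    K=d["mtx"];T=np.linalg.inv(d["world_to_cam"])
    r=T[:3,:3]@np.array([(u-K[0,2])/K[0,0],-(v-K[1,2])/K[1,1],-1]);o=T[:3,3]
    return o+r*(z-o[2])/r[2]
E
python3 - <<'E'
from h import *
for n in["top","side"]:
    d=dict(np.load(n+"0.npz"));P=cloud(d);z=P[...,2]
    if n=="top":
        print("bench z",np.nanmedian(z[300:330,200:260]),np.nanmedian(z[195:205,200:420]))
        boxes=dict(long=(155,220,200,268),weight=(222,212,258,246),core=(270,206,300,238),tape=(320,205,355,240),short=(382,205,412,238),jar=(430,205,462,236),tray=(212,125,400,192))
        for k,(a,b,c,e) in boxes.items():
            Q=P[b:e,a:c].reshape(-1,3);m=(Q[:,2]>(5 if k=="tray" else 22))
            Q=Q[m];r=cv2.minAreaRect(Q[:,:2].astype(np.float32))
            print(k,len(Q),"top z",np.percentile(Q[:,2],[50,95]).round(1),"rect",np.round(r[0],1),np.round(r[1],1),round(r[2],1))
    # jars white check
d=np.load("side0.npz")["frame"];t=np.load("top0.npz")["frame"]
a=cv2.resize(t[130:280,210:480],None,fx=2.9,fy=2.9,interpolation=cv2.INTER_CUBIC)
cv2.imwrite("pics/c1.png",a[:,:,::-1]);cv2.imwrite("pics/c2.png",cv2.resize(d[120:330,250:450],None,fx=2.8,fy=2.8,interpolation=2)[:,:,::-1])
E
```

```text
bench z -1.0262876007694786 -0.9046147773980238
long 576 top z [32.8 34.9] rect [454.1 316.7] [74.2 36.4] 36.6
weight 382 top z [29.2 46.3] rect [484.9 173.1] [44.8 44. ] 65.6
core 108 top z [35.  37.5] rect [500.   67.7] [41.1 41. ] 88.6
tape 356 top z [35.  37.5] rect [494.5 -52.5] [57.7 58.1] 42.6
short 317 top z [33.  35.6] rect [ 490.9 -192.8] [44.3 36.2] 55.5
jar 407 top z [54.9 57.5] rect [ 490.3 -298.9] [44.1 43.4] 79.4
tray 8295 top z [14.8 19.2] rect [650.2  13.7] [417.1 117.5] 85.1
```

View pics/c2.png

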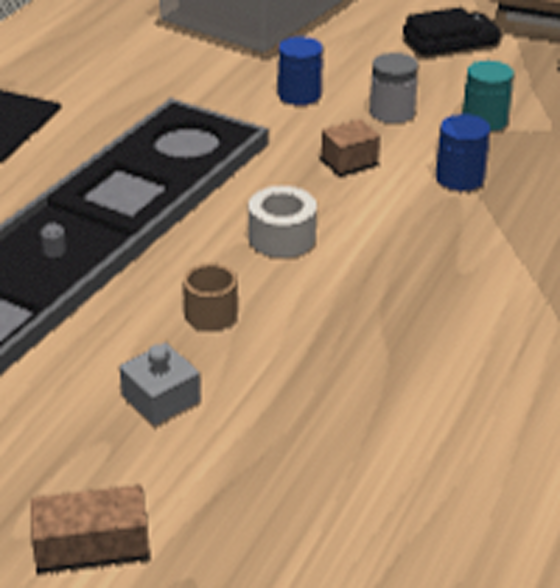

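View pics/c1.png

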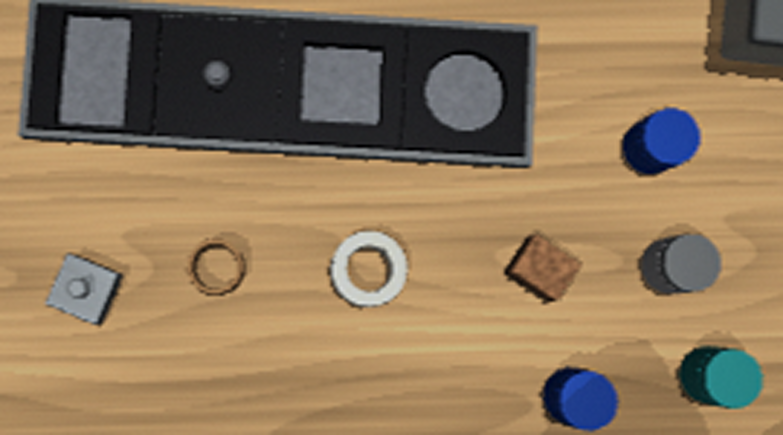

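Crops confirm the choices: the white ring is the tape and the thin brown ring the core. The grey-lidded jar differs from the blue and turquoise ones, and the two corks differ in length. Next I measure the wells and the axes.

```bash
cat >> h.py <<'E'
from bench import read_state,get_image,job_done,tcp_to_tips
from scipy.spatial.transform import Rotation as R
def go(x,y,z,yaw=None):
    s=read_state();Rm=R.from_quat(s["ee_rot"]).as_matrix();p=np.array(s["position"])
    t=Rm.T@(np.array([x,y,z])-p)/250
    cur=np.degrees(np.arctan2(Rm[1,1],Rm[0,1])); sp=0
    if yaw is not None:
        dy=(yaw-cur+90)%180-90; sp=-dy/45
    print("clk",round(s["clock"],2),"pos",p.round(1),"yaw",round(cur,1),"j6",round(s["joints"][5],2),"w",round(s["gripper_width"],1),"F",np.round(s["contact_force"],1))
    print("  tx,ty,tz",t.round(3),"spin",round(sp,3))
E
python3 - <<'E'
from h import *
try: print(tcp_to_tips())
except Exception as e: print(tcp_to_tips)
d=dict(np.load("top0.npz"));P=cloud(d);f=d["frame"].astype(int)
for k,(a,b,c,e) in dict(long=(155,220,200,268),weight=(222,212,258,246)).items():
    Q=P[b:e,a:c].reshape(-1,3);Q=Q[Q[:,2]>24][:,:2].astype(np.float32)
    print(k,cv2.boxPoints(cv2.minAreaRect(Q)).round().tolist())
Q=P[125:192,212:400].reshape(-1,3);Q=Q[Q[:,2]>5][:,:2].astype(np.float32)
print("tray",cv2.boxPoints(cv2.minAreaRect(Q)).round().tolist())
g=f.sum(2);m=((g>270)&(np.ptp(f,axis=2)<40)).astype(np.uint8)
for k,(a,b,c,e) in dict(slot=(226,134,262,178),sp=(276,146,294,166),sq=(308,142,347,176),rnd=(352,144,388,178)).items():
    mm=np.zeros_like(m);mm[b:e,a:c]=m[b:e,a:c]
    cs,_=cv2.findContours(mm,0,1);cc=max(cs,key=cv2.contourArea)
    hz=30 if k=="sp" else 8
    W=np.array([onplane(d,*q,hz)[:2] for q in cc[:,0].astype(float)],np.float32)
    print(k,[np.round(x,1) for x in cv2.minAreaRect(W)],"depth z",np.nanmedian(P[...,2][mm>0]).round(1))
E
```

```text
14.0
long [[413.0, 309.0], [435.0, 280.0], [495.0, 324.0], [473.0, 353.0]]
weight [[456.0, 162.0], [496.0, 144.0], [514.0, 184.0], [474.0, 203.0]]
tray [[574.0, -189.0], [691.0, -199.0], [727.0, 216.0], [610.0, 227.0]]
slot [array([662.9, 165.4]), array([50.6, 88.4]), np.float64(85.2)] depth z 6.5
sp [array([655.7,  65.1]), array([13.9,  9.5]), np.float64(88.5)] depth z 32.7
sq [array([646. , -36.3]), array([62.8, 60.5]), np.float64(85.5)] depth z 6.6
rnd [array([ 637.4, -136.5]), array([59.8, 60.7]), np.float64(87.8)] depth z 6.6
```

```bash
python3 -c "
from h import *
go(494.5,-52.5,150,85);go(494.5,-52.5,28,85)"
```

```text
clk 0.15 pos [ 189.3 -595.2  244.5] yaw 107.6 j6 -0.26 w 85.4 F [-0.2  0.1 -0.2]
  tx,ty,tz [-1.821  1.699  0.381] spin 0.503
clk 0.15 pos [ 189.3 -595.2  244.5] yaw 107.6 j6 -0.26 w 85.4 F [-0.2  0.1 -0.2]
  tx,ty,tz [-1.821  1.698  0.869] spin 0.503
```

Request:
{"op": "play_rows", "data": {"targets": [{"tx": -0.91,"ty": 0.85,"gripper": -1},{"tx": -0.91,"ty": 0.85,"gripper": -1},{"tx": -0.91,"ty": 0.85,"gripper": -1},{"tx": -0.91,"ty": 0.85,"gripper": -1},{"tx": -0.91,"ty": 0.85,"gripper": -1},{"tx": -0.91,"ty": 0.85,"gripper": -1},{"tx": -0.91,"ty": 0.85,"gripper": -1}]}}

```text
invalid input
```

Request:
{"op": "play_rows", "data": {"targets": [{"tx": -0.91,"ty": 0.85,"spin": 0.5,"gripper": -1},{"tx": -0.91,"ty": 0.85,"tz": 0.3,"spin": 0.5,"gripper": -1},{"tx": -0.91,"ty": 0.85,"tz": 0.3,"spin": 0.5,"gripper": -1},{"tx": -0.91,"ty": 0.85,"tz": 0.3,"spin": 0.5,"gripper": -1},{"tx": -0.91,"ty": 0.85,"tz": 0.3,"spin": 0.5,"gripper": -1},{"tx": -0.91,"ty": 0.85,"tz": 0.3,"spin": 0.5,"gripper": -1},{"tx": -0.91,"ty": 0.85,"tz": 0.3,"spin": 0.5,"gripper": -1}]}}

```text
invalid input
```

```bash
python3 -c "
from h import *
go(494.5,-52.5,28,85)
d=get_image('wrist');cv2.imwrite('pics/w1.png',d['frame'][:,:,::-1])
P=cloud(d);z=P[...,2]
p=read_state()['position'];print(proj(d,(494.5,-52.5,36)))
m=(z>28)&(z<42)&(abs(P[...,0]-494.5)<45)&(abs(P[...,1]+52.5)<45);Q=P[m][:,:2].astype(np.float32);print(len(Q),cv2.minEnclosingCircle(Q),np.median(z[m]))"
```

```text
clk 0.15 pos [ 189.3 -595.2  244.5] yaw 107.6 j6 -0.26 w 85.4 F [-0.2  0.1 -0.2]
  tx,ty,tz [-1.821  1.698  0.869] spin 0.503
(np.float64(560.1366217083853), np.float64(425.0313113539998))
0 ((0.0, 0.0), 0.0) nan
  return _methods._mean(a, axis=axis, dtype=dtype,
  ret = ret.dtype.type(ret / rcount)
```

View pics/w1.png

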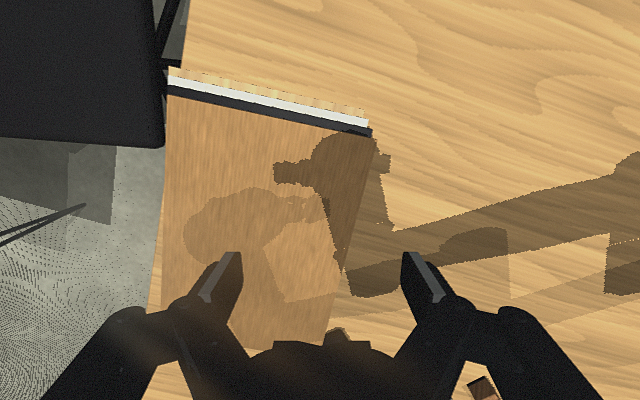

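The move was refused as invalid, and the wrist view is unchanged from the start. All five fields are probably needed in every row.

Request:
{"op": "play_rows", "data": {"targets": [{"tx": -0.91,"ty": 0.85,"tz": 0,"spin": 0,"gripper": -1},{"tx": -0.91,"ty": 0.85,"tz": 0,"spin": 0,"gripper": -1},{"tx": -0.91,"ty": 0.85,"tz": 0,"spin": 0,"gripper": -1},{"tx": -0.91,"ty": 0.85,"tz": 0,"spin": 0,"gripper": -1},{"tx": -0.91,"ty": 0.85,"tz": 0,"spin": 0,"gripper": -1},{"tx": -0.91,"ty": 0.85,"tz": 0,"spin": 0,"gripper": -1},{"tx": -0.91,"ty": 0.85,"tz": 0,"spin": 0,"gripper": -1}]}}

```text
clock: 1.08
position: [341.9, -324.0, 245.4]
ee_rot: [-0.154, 0.988, -0.0, -0.0]
contact_force: [-0.3, -0.0, -0.6]
gripper_width: 85.6
```

Request:
{"op": "play_rows", "data": {"targets": [{"tx": -0.91,"ty": 0.85,"tz": 0,"spin": 0.5,"gripper": -1},{"tx": -0.91,"ty": 0.85,"tz": 0.3,"spin": 0.5,"gripper": -1},{"tx": -0.91,"ty": 0.85,"tz": 0.3,"spin": 0.5,"gripper": -1},{"tx": -0.91,"ty": 0.85,"tz": 0.3,"spin": 0.5,"gripper": -1},{"tx": -0.91,"ty": 0.85,"tz": 0.3,"spin": 0.5,"gripper": -1},{"tx": -0.91,"ty": 0.85,"tz": 0.3,"spin": 0.5,"gripper": -1},{"tx": -0.91,"ty": 0.85,"tz": 0.3,"spin": 0.5,"gripper": -1},{"tx": -0.91,"ty": 0.85,"tz": 0.3,"spin": 0.5,"gripper": -1}]}}

```text
clock: 2.08
position: [493.9, -54.2, 170.2]
ee_rot: [0.044, 0.999, -0.0, -0.0]
contact_force: [-0.4, 0.0, 0.2]
gripper_width: 85.4
```

```bash
python3 -c "
from h import *
go(494.5,-52.5,28,85)
d=get_image('wrist');cv2.imwrite('pics/w2.png',d['frame'][:,:,::-1])
P=cloud(d);z=P[...,2]
print(proj(d,(494.5,-52.5,36)))
m=(z>28)&(z<42)&(abs(P[...,0]-494.5)<45)&(abs(P[...,1]+52.5)<45);Q=P[m][:,:2].astype(np.float32);print(len(Q),cv2.minEnclosingCircle(Q),np.median(z[m]))"
```

```text
clk 2.08 pos [493.9 -54.2 170.2] yaw 85.0 j6 -1.88 w 85.4 F [-0.4  0.   0.2]
  tx,ty,tz [-0.002  0.007  0.569] spin 0.0
(np.float64(322.09226394723305), np.float64(193.19754252094052))
1823 ((493.6820983886719, -50.16184997558594), 29.874773025512695) 35.423289423115534
```

View pics/w2.png

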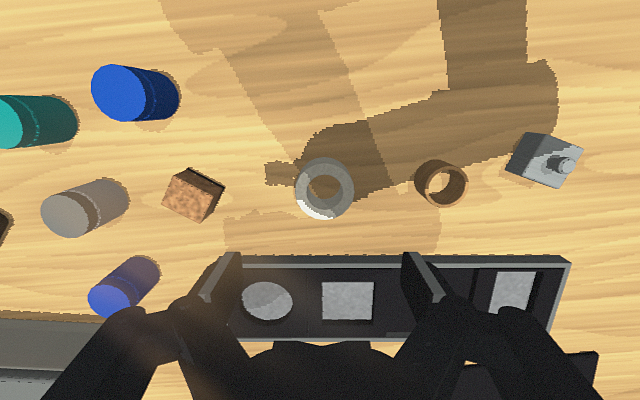

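The wrist view shows the tape at (325,188) under the gripper, the core at (442,183), and both depth estimates within about 2 mm. Descend and grip.

Request:
{"op": "play_rows", "data": {"targets": [{"tx": 0,"ty": 0.01,"tz": 0.2,"spin": 0,"gripper": -1},{"tx": 0,"ty": 0.01,"tz": 0.4,"spin": 0,"gripper": -1},{"tx": 0,"ty": 0.01,"tz": 0.5,"spin": 0,"gripper": -1},{"tx": 0,"ty": 0.01,"tz": 0.58,"spin": 0,"gripper": -1},{"tx": 0,"ty": 0.01,"tz": 0.58,"spin": 0,"gripper": -1},{"tx": 0,"ty": 0.01,"tz": 0.58,"spin": 0,"gripper": 1},{"tx": 0,"ty": 0.01,"tz": 0.58,"spin": 0,"gripper": 1},{"tx": 0,"ty": 0.01,"tz": 0.58,"spin": 0,"gripper": 1},{"tx": 0,"ty": 0.01,"tz": 0.58,"spin": 0,"gripper": 1},{"tx": 0,"ty": 0.01,"tz": 0.58,"spin": 0,"gripper": 1},{"tx": 0,"ty": 0.01,"tz": 0.58,"spin": 0,"gripper": 1}]}}

```text
clock: 3.5
position: [495.5, -50.3, 26.9]
ee_rot: [0.042, 0.999, 0.0, 0.002]
contact_force: [-0.4, -0.8, 6.1]
gripper_width: 56.7
```

```bash
python3 -c "
from h import *
go(655,64.5,100,85);d=get_image('side');cv2.imwrite('pics/s2.png',cv2.resize(d['frame'][120:320,200:500],None,fx=2.5,fy=2.5)[:,:,::-1])"
```

```text
clk 3.5 pos [495.5 -50.3  26.9] yaw 85.2 j6 -1.88 w 56.7 F [-0.4 -0.8  6.1]
  tx,ty,tz [-0.598  0.512 -0.29 ] spin 0.003
```

View pics/s2.png

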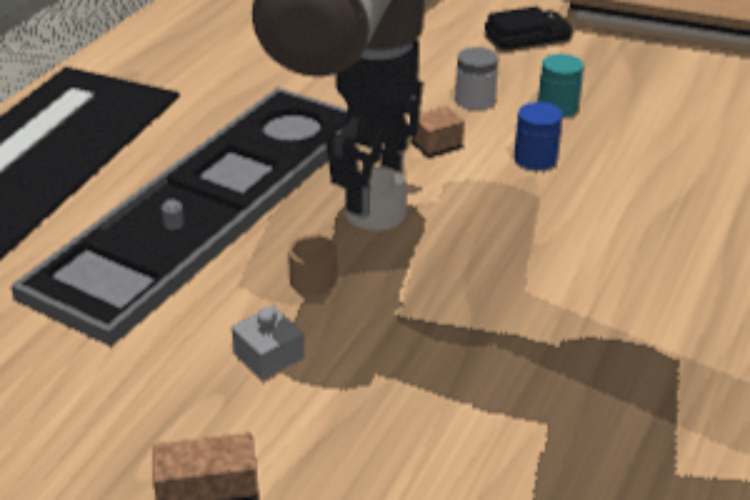

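The side view shows the roll between the jaws at about (380,200), with the core untouched. Lift and carry it to the spindle.

Request:
{"op": "play_rows", "data": {"targets": [{"tx": 0,"ty": 0,"tz": -0.2,"spin": 0,"gripper": 1},{"tx": -0.1,"ty": 0.1,"tz": -0.3,"spin": 0,"gripper": 1},{"tx": -0.3,"ty": 0.25,"tz": -0.3,"spin": 0,"gripper": 1},{"tx": -0.45,"ty": 0.4,"tz": -0.3,"spin": 0,"gripper": 1},{"tx": -0.55,"ty": 0.48,"tz": -0.3,"spin": 0,"gripper": 1},{"tx": -0.6,"ty": 0.51,"tz": -0.3,"spin": 0,"gripper": 1},{"tx": -0.6,"ty": 0.51,"tz": -0.3,"spin": 0,"gripper": 1},{"tx": -0.6,"ty": 0.51,"tz": -0.3,"spin": 0,"gripper": 1}]}}

```text
clock: 4.55
position: [653.5, 63.2, 100.2]
ee_rot: [0.043, 0.999, -0.0, -0.001]
contact_force: [-0.5, 0.5, -1.4]
gripper_width: 57.2
```

```bash
python3 -c "
from h import *
go(655,64.5,33,85)
for n in ['side','top','wrist']:
  d=get_image(n);P=cloud(d);p=read_state()['position'];f=d['frame']
  u,v=map(int,proj(d,(655,64.5,60)));print(n,u,v)
  cv2.imwrite('pics/%s3.png'%n,cv2.resize(f[max(0,v-100):v+100,max(0,u-100):u+100],None,fx=2.5,fy=2.5)[:,:,::-1])
"
```

```text
clk 4.55 pos [653.5  63.2 100.2] yaw 85.1 j6 -2.0 w 57.2 F [-0.5  0.5 -1.4]
  tx,ty,tz [-0.006  0.006  0.269] spin 0.002
side 267 191
top 283 151
wrist 321 235
```

View pics/wrist3.png

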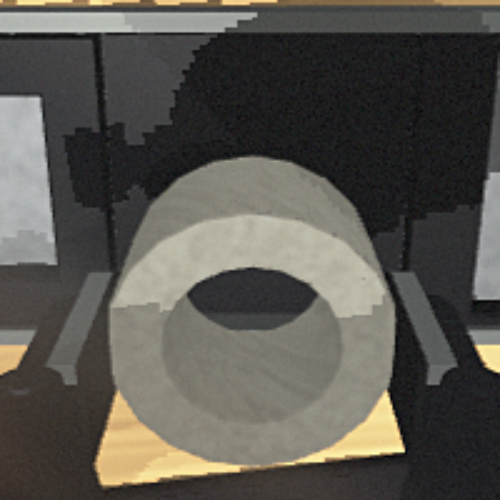

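View pics/side3.png

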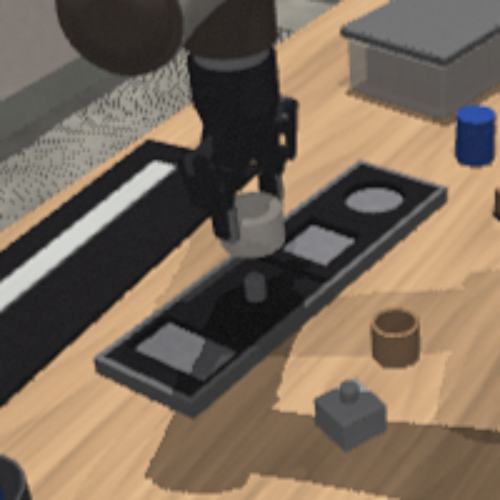

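The roll hangs level in the jaws. I check its centre against the spindle before lowering.

```bash
python3 -c "
from h import *
d=get_image('wrist');P=cloud(d);f=d['frame'].astype(int)
z=P[...,2]
m=(abs(z-109)<4)&(abs(P[...,0]-653.5)<45)&(abs(P[...,1]-63.2)<45)&(f.mean(2)>90)
Q=P[m][:,:2].astype(np.float32);print(len(Q),cv2.minEnclosingCircle(Q),np.percentile(z[m],[5,50,95]))
d=get_image('top');P=cloud(d);z=P[...,2];f=d['frame']
m=(abs(z-109)<5)&(abs(P[...,0]-653.5)<45)&(abs(P[...,1]-63.2)<45)
print(m.sum(), P[m][:,:2].min(0),P[m][:,:2].max(0))
"
```

```text
6549 ((647.27392578125, 64.85420989990234), 35.279144287109375) [106.68044111 109.0242409  110.05079687]
174 [623.30986309  21.00890022] [646.22596098  97.14004309]
```

Request:
{"op": "play_rows", "data": {"targets": [{"tx": -0.006,"ty": 0.004,"tz": 0.1,"spin": 0,"gripper": 1},{"tx": -0.006,"ty": 0.004,"tz": 0.18,"spin": 0,"gripper": 1},{"tx": -0.006,"ty": 0.004,"tz": 0.23,"spin": 0,"gripper": 1},{"tx": -0.006,"ty": 0.004,"tz": 0.26,"spin": 0,"gripper": 1},{"tx": -0.006,"ty": 0.004,"tz": 0.265,"spin": 0,"gripper": 1},{"tx": -0.006,"ty": 0.004,"tz": 0.265,"spin": 0,"gripper": 1}]}}

```text
clock: 5.55
position: [656.4, 64.8, 37.0]
ee_rot: [0.042, 0.999, -0.0, 0.0]
contact_force: [-5.0, -1.4, 9.8]
gripper_width: 57.0
```

```bash
python3 -c "
from h import *
go(655,64.5,33,85)
d=get_image('side');f=d['frame']
cv2.imwrite('pics/s4.png',cv2.resize(f[120:280,200:360],None,fx=3,fy=3)[:,:,::-1])"
```

```text
clk 5.55 pos [656.4  64.8  37. ] yaw 85.2 j6 -2.0 w 57.0 F [-5.  -1.4  9.8]
  tx,ty,tz [ 0.006 -0.002  0.016] spin 0.004
```

View pics/s4.png

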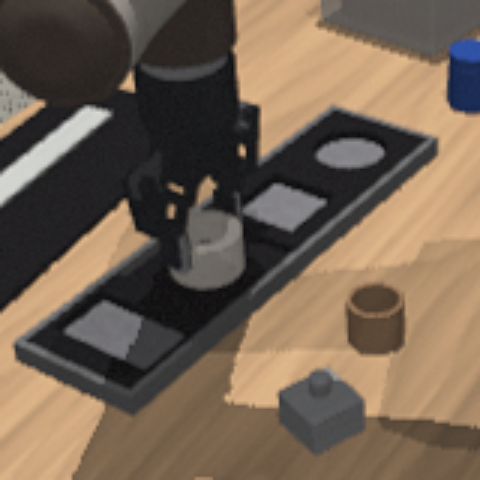

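The roll is around the spindle, touching at 10 N. Release and go up.

Request:
{"op": "play_rows", "data": {"targets": [{"tx": 0,"ty": 0,"tz": 0,"spin": 0,"gripper": -1},{"tx": 0,"ty": 0,"tz": 0,"spin": 0,"gripper": -1},{"tx": 0,"ty": 0,"tz": 0,"spin": 0,"gripper": -1},{"tx": 0,"ty": 0,"tz": -0.1,"spin": 0,"gripper": -1},{"tx": 0,"ty": 0,"tz": -0.3,"spin": 0,"gripper": -1},{"tx": 0,"ty": 0,"tz": -0.5,"spin": 0,"gripper": -1},{"tx": 0,"ty": 0,"tz": -0.5,"spin": 0,"gripper": -1}]}}

```text
clock: 6.48
position: [659.1, 65.5, 164.5]
ee_rot: [0.042, 0.999, 0.001, 0.005]
contact_force: [-0.0, 0.4, -0.2]
gripper_width: 85.3
```

```bash
python3 -c "
from h import *
go(490.3,-298.9,150,85)
d=get_image('wrist');P=cloud(d);z=P[...,2];f=d['frame']
m=(abs(z-41)<6)&(abs(P[...,0]-655)<45)&(abs(P[...,1]-64.5)<45)
Q=P[m][:,:2].astype(np.float32);print(len(Q),cv2.minEnclosingCircle(Q),np.percentile(z[m],[2,50,98]))
cv2.imwrite('pics/w5.png',f[:,:,::-1])"
```

```text
clk 6.47 pos [659.1  65.5 164.5] yaw 85.2 j6 -2.0 w 85.3 F [-0.   0.4 -0.2]
  tx,ty,tz [ 0.551 -1.51   0.048] spin 0.004
2109 ((655.2647094726562, 66.25628662109375), 29.921266555786133) [36.39254047 45.34047186 46.62071858]
```

View pics/w5.png

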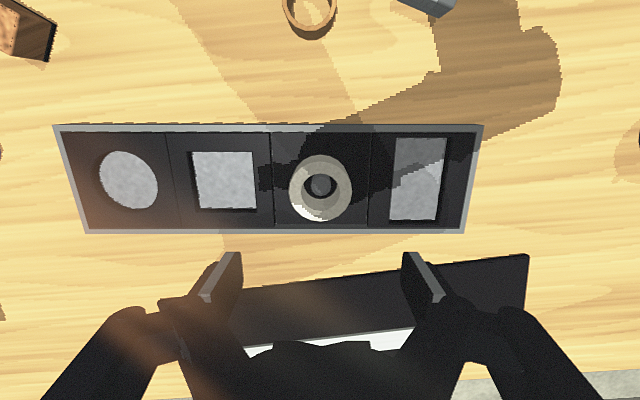

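The wrist view shows the roll at (320,188) with the spindle inside it, top at 45 mm and level. That is fully down if the tray base is 3 mm thick, which matches floor 6.6 and rim 19 mm. So all the other seats are 3 mm higher than I planned. Next is the jar.

Request:
{"op": "play_rows", "data": {"targets": [{"tx": 0.3,"ty": -0.75,"tz": 0,"spin": 0,"gripper": -1},{"tx": 0.3,"ty": -0.75,"tz": 0,"spin": 0,"gripper": -1},{"tx": 0.3,"ty": -0.75,"tz": 0,"spin": 0,"gripper": -1},{"tx": 0.3,"ty": -0.75,"tz": 0,"spin": 0,"gripper": -1},{"tx": 0.3,"ty": -0.75,"tz": 0,"spin": 0,"gripper": -1}]}}

```text
clock: 7.15
position: [565.0, -116.2, 158.1]
ee_rot: [0.043, 0.999, -0.0, -0.001]
contact_force: [0.6, 0.9, 0.1]
gripper_width: 85.5
```

Request:
{"op": "play_rows", "data": {"targets": [{"tx": 0.25,"ty": -0.76,"tz": 0,"spin": 0,"gripper": -1},{"tx": 0.25,"ty": -0.76,"tz": 0,"spin": 0,"gripper": -1},{"tx": 0.25,"ty": -0.76,"tz": 0,"spin": 0,"gripper": -1},{"tx": 0.25,"ty": -0.76,"tz": 0,"spin": 0,"gripper": -1},{"tx": 0.25,"ty": -0.76,"tz": 0,"spin": 0,"gripper": -1},{"tx": 0.25,"ty": -0.76,"tz": 0,"spin": 0,"gripper": -1}]}}

```text
clock: 7.9
position: [488.4, -298.1, 158.8]
ee_rot: [0.041, 0.999, 0.0, -0.0]
contact_force: [0.3, -0.5, -0.8]
gripper_width: 85.6
```

```bash
python3 -c "
from h import *
go(490.3,-298.9,38,85)
d=get_image('wrist');P=cloud(d);z=P[...,2];f=d['frame']
m=(abs(z-56)<4)&(abs(P[...,0]-490)<45)&(abs(P[...,1]+299)<45)
Q=P[m][:,:2].astype(np.float32);print(len(Q),cv2.minEnclosingCircle(Q),np.percentile(z[m],[2,50,98]))
cv2.imwrite('pics/w6.png',f[:,:,::-1])"
```

```text
clk 7.9 pos [ 488.4 -298.1  158.8] yaw 85.3 j6 -1.39 w 85.6 F [ 0.3 -0.5 -0.8]
  tx,ty,tz [-0.008 -0.003  0.483] spin 0.006
1863 ((490.2508239746094, -297.3599548339844), 22.429096221923828) [53.8965681  55.5377679  56.86079447]
```

View pics/w6.png

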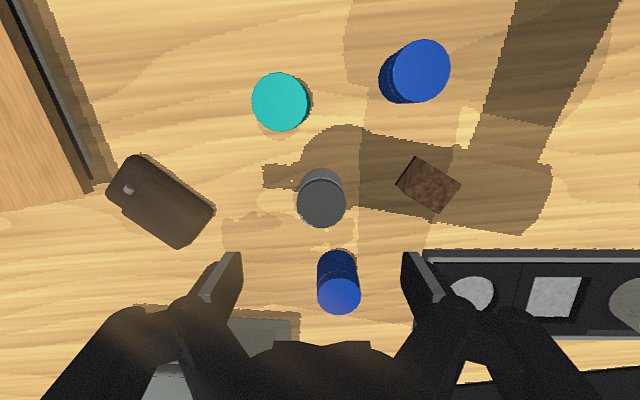

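The jar with the grey lid is centred under the jaws at (321,198). The blue and turquoise jars are clear of the fingers. Grip it.

Request:
{"op": "play_rows", "data": {"targets": [{"tx": -0.007,"ty": 0,"tz": 0.2,"spin": 0,"gripper": -1},{"tx": -0.007,"ty": 0,"tz": 0.35,"spin": 0,"gripper": -1},{"tx": -0.007,"ty": 0,"tz": 0.45,"spin": 0,"gripper": -1},{"tx": -0.007,"ty": 0,"tz": 0.48,"spin": 0,"gripper": -1},{"tx": -0.007,"ty": 0,"tz": 0.48,"spin": 0,"gripper": -1},{"tx": -0.007,"ty": 0,"tz": 0.48,"spin": 0,"gripper": 1},{"tx": -0.007,"ty": 0,"tz": 0.48,"spin": 0,"gripper": 1},{"tx": -0.007,"ty": 0,"tz": 0.48,"spin": 0,"gripper": 1},{"tx": -0.007,"ty": 0,"tz": 0.48,"spin": 0,"gripper": 1},{"tx": -0.007,"ty": 0,"tz": 0.48,"spin": 0,"gripper": 1},{"tx": -0.007,"ty": 0,"tz": 0.48,"spin": 0,"gripper": 1}]}}

```text
clock: 9.32
position: [490.0, -300.1, 40.5]
ee_rot: [0.042, 0.999, -0.0, 0.001]
contact_force: [-0.9, 0.9, 5.4]
gripper_width: 43.7
```

```bash
python3 -c "
from h import *
go(637.3,-136.6,140,85)"
```

```text
clk 9.32 pos [ 490.  -300.1   40.5] yaw 85.2 j6 -1.39 w 43.7 F [-0.9  0.9  5.4]
  tx,ty,tz [-0.533  0.701 -0.397] spin 0.003
```

Request:
{"op": "play_rows", "data": {"targets": [{"tx": 0,"ty": 0,"tz": -0.2,"spin": 0,"gripper": 1},{"tx": 0,"ty": 0,"tz": -0.4,"spin": 0,"gripper": 1},{"tx": -0.1,"ty": 0.15,"tz": -0.4,"spin": 0,"gripper": 1},{"tx": -0.25,"ty": 0.35,"tz": -0.4,"spin": 0,"gripper": 1},{"tx": -0.4,"ty": 0.53,"tz": -0.4,"spin": 0,"gripper": 1},{"tx": -0.5,"ty": 0.66,"tz": -0.4,"spin": 0,"gripper": 1},{"tx": -0.533,"ty": 0.7,"tz": -0.4,"spin": 0,"gripper": 1},{"tx": -0.533,"ty": 0.7,"tz": -0.4,"spin": 0,"gripper": 1},{"tx": -0.533,"ty": 0.7,"tz": -0.4,"spin": 0,"gripper": 1}]}}

```text
clock: 10.45
position: [635.5, -137.6, 138.8]
ee_rot: [0.043, 0.999, 0.0, -0.001]
contact_force: [0.3, -0.5, -2.2]
gripper_width: 43.8
```

```bash
python3 -c "
from h import *
go(637.3,-136.6,46.5,85)
d=get_image('wrist');P=cloud(d);z=P[...,2];f=d['frame']
p=read_state()['position'];zz=56+p[2]-40.5
m=(abs(z-zz)<5)&(abs(P[...,0]-p[0])<30)&(abs(P[...,1]-p[1])<24)
Q=P[m][:,:2].astype(np.float32);print(len(Q),Q.min(0),Q.max(0),np.percentile(z[m],[2,50,98]),zz)
cv2.imwrite('pics/w7.png',f[:,:,::-1])"
```

```text
clk 10.45 pos [ 635.5 -137.6  138.8] yaw 85.1 j6 -1.69 w 43.8 F [ 0.3 -0.5 -2.2]
  tx,ty,tz [-0.007  0.004  0.369] spin 0.001
6235 [ 613.269   -161.73576] [ 658.54443 -113.76636] [150.9350234  153.76196628 156.8456757 ] 154.51645945649108
```

View pics/w7.png

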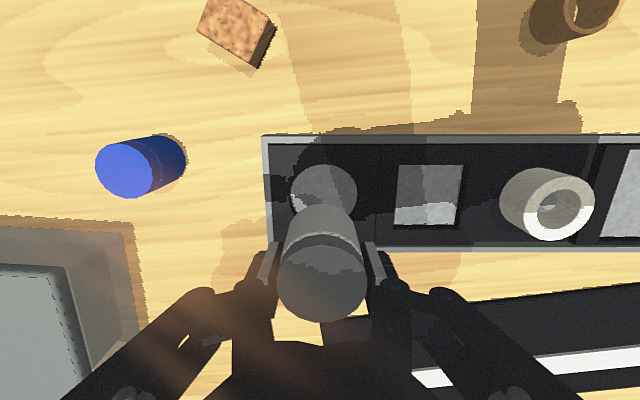

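The jar is upright in the jaws at (322,270), centred to about 1 mm over the round well at (325,190). Lower it.

Request:
{"op": "play_rows", "data": {"targets": [{"tx": -0.005,"ty": 0.004,"tz": 0.15,"spin": 0,"gripper": 1},{"tx": -0.005,"ty": 0.004,"tz": 0.25,"spin": 0,"gripper": 1},{"tx": -0.005,"ty": 0.004,"tz": 0.32,"spin": 0,"gripper": 1},{"tx": -0.005,"ty": 0.004,"tz": 0.35,"spin": 0,"gripper": 1},{"tx": -0.005,"ty": 0.004,"tz": 0.365,"spin": 0,"gripper": 1},{"tx": -0.005,"ty": 0.004,"tz": 0.365,"spin": 0,"gripper": 1},{"tx": -0.005,"ty": 0.004,"tz": 0.365,"spin": 0,"gripper": 1}]}}

```text
clock: 11.38
position: [638.5, -135.7, 48.7]
ee_rot: [0.042, 0.999, -0.0, 0.001]
contact_force: [-0.7, -0.2, -1.3]
gripper_width: 44.0
```

Request:
{"op": "play_rows", "data": {"targets": [{"tx": 0,"ty": 0,"tz": 0.006,"spin": 0,"gripper": 1},{"tx": 0,"ty": 0,"tz": 0.01,"spin": 0,"gripper": 1},{"tx": 0,"ty": 0,"tz": 0.01,"spin": 0,"gripper": 1}]}}

```text
clock: 11.75
position: [638.5, -135.7, 47.6]
ee_rot: [0.042, 0.999, -0.0, 0.001]
contact_force: [-2.7, 1.3, 7.0]
gripper_width: 43.9
```

Contact at 7 N, about 47.6 mm. Release and rise.

Request:
{"op": "play_rows", "data": {"targets": [{"tx": 0,"ty": 0,"tz": 0,"spin": 0,"gripper": -1},{"tx": 0,"ty": 0,"tz": 0,"spin": 0,"gripper": -1},{"tx": 0,"ty": 0,"tz": 0,"spin": 0,"gripper": -1},{"tx": 0,"ty": 0,"tz": -0.1,"spin": 0,"gripper": -1},{"tx": 0,"ty": 0,"tz": -0.3,"spin": 0,"gripper": -1},{"tx": 0,"ty": 0,"tz": -0.5,"spin": 0,"gripper": -1},{"tx": 0,"ty": 0,"tz": -0.5,"spin": 0,"gripper": -1}]}}

```text
clock: 12.62
position: [640.7, -136.0, 175.8]
ee_rot: [0.042, 0.999, -0.0, 0.005]
contact_force: [-0.3, 0.7, -1.0]
gripper_width: 85.7
```

```bash
python3 -c "
from h import *
go(454.1,316.7,150,126.6)
d=get_image('wrist');P=cloud(d);z=P[...,2];f=d['frame']
m=(abs(z-61)<6)&(abs(P[...,0]-637)<40)&(abs(P[...,1]+136)<40)
Q=P[m][:,:2].astype(np.float32);print(len(Q),cv2.minEnclosingCircle(Q),np.percentile(z[m],[2,50,98]))
cv2.imwrite('pics/w8.png',f[:,:,::-1])"
```

```text
clk 12.62 pos [ 640.7 -136.   175.8] yaw 85.2 j6 -1.69 w 85.7 F [-0.3  0.7 -1. ]
  tx,ty,tz [0.897 1.742 0.093] spin -0.921
1794 ((639.1073608398438, -134.5931396484375), 22.452892303466797) [58.40680919 62.54300605 63.8964234 ]
```

View pics/w8.png

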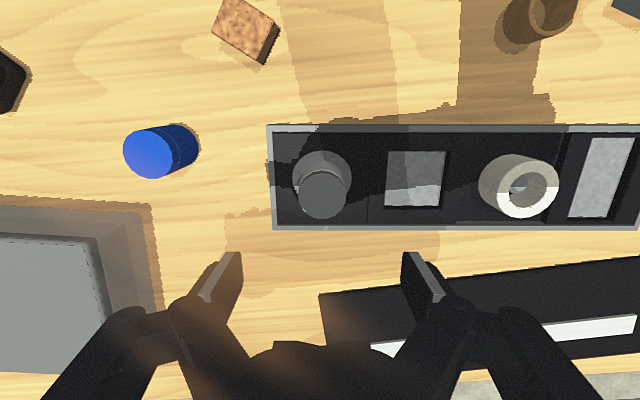

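The jar stands in the round well at (320,190), top at 62.5 mm, which is fully down. Next is the long sander.

Request:
{"op": "play_rows", "data": {"targets": [{"tx": 0.45,"ty": 0.9,"tz": 0,"spin": -0.4,"gripper": -1},{"tx": 0.45,"ty": 0.9,"tz": 0,"spin": -0.4,"gripper": -1},{"tx": 0.45,"ty": 0.9,"tz": 0,"spin": -0.4,"gripper": -1},{"tx": 0.45,"ty": 0.9,"tz": 0,"spin": -0.4,"gripper": -1},{"tx": 0.45,"ty": 0.9,"tz": 0,"spin": -0.4,"gripper": -1},{"tx": 0.45,"ty": 0.9,"tz": 0,"spin": -0.4,"gripper": -1},{"tx": 0.45,"ty": 0.9,"tz": 0,"spin": -0.4,"gripper": -1}]}}

```text
clock: 13.55
position: [545.0, 96.8, 169.6]
ee_rot: [-0.113, 0.994, -0.0, -0.001]
contact_force: [0.2, -0.1, -0.1]
gripper_width: 85.1
```

```bash
python3 -c "
from h import *
go(454.1,316.7,150,126.6);print(read_state()['joints'])"
```

```text
clk 13.55 pos [545.   96.8 169.6] yaw 103.0 j6 -1.81 w 85.1 F [ 0.2 -0.1 -0.1]
  tx,ty,tz [0.156 0.939 0.078] spin -0.524
[ 4.68607186e-01  3.32552112e-01 -2.76365301e-01 -5.24798187e-05
 -9.63254813e-01 -1.81199890e+00]
```

Request:
{"op": "play_rows", "data": {"targets": [{"tx": 0.156,"ty": 0.94,"tz": 0,"spin": -0.524,"gripper": -1},{"tx": 0.156,"ty": 0.94,"tz": 0,"spin": -0.524,"gripper": -1},{"tx": 0.156,"ty": 0.94,"tz": 0,"spin": -0.524,"gripper": -1},{"tx": 0.156,"ty": 0.94,"tz": 0,"spin": -0.524,"gripper": -1},{"tx": 0.156,"ty": 0.94,"tz": 0,"spin": -0.524,"gripper": -1},{"tx": 0.156,"ty": 0.94,"tz": 0,"spin": -0.524,"gripper": -1},{"tx": 0.156,"ty": 0.94,"tz": 0,"spin": -0.524,"gripper": -1}]}}

```text
clock: 14.42
position: [454.3, 316.5, 170.1]
ee_rot: [-0.314, 0.95, -0.0, -0.0]
contact_force: [0.3, 0.7, 0.8]
gripper_width: 85.4
```

```bash
python3 -c "
from h import *
go(454.1,316.7,27,126.6)
d=get_image('wrist');P=cloud(d);z=P[...,2];f=d['frame']
m=(abs(z-34)<4)&(abs(P[...,0]-454)<55)&(abs(P[...,1]-317)<55)
Q=P[m][:,:2].astype(np.float32);print(len(Q),cv2.minAreaRect(Q),np.percentile(z[m],[2,50,98]))
cv2.imwrite('pics/w9.png',f[:,:,::-1])"
```

```text
clk 14.43 pos [454.3 316.5 170.1] yaw 126.6 j6 -1.83 w 85.4 F [0.3 0.7 0.8]
  tx,ty,tz [-0.     0.001  0.573] spin -0.001
2523 ((453.38568115234375, 320.4007263183594), (74.18876647949219, 35.93872833251953), 36.906558990478516) [31.76899446 33.51246599 34.90304338]
```

View pics/w9.png

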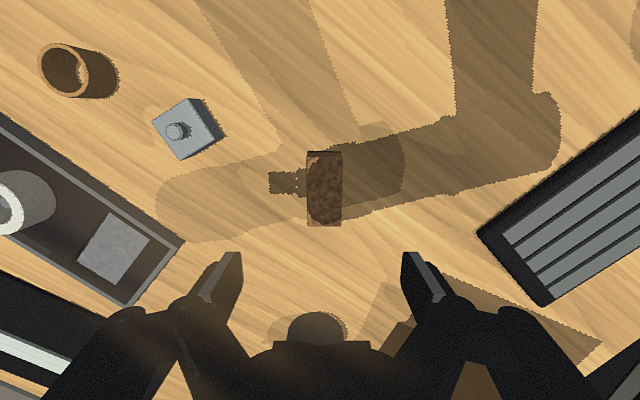

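The long sander sits at (323,188), square to the jaws and well clear of the weight at (185,128). Grip it.

Request:
{"op": "play_rows", "data": {"targets": [{"tx": 0,"ty": 0.007,"tz": 0.2,"spin": 0,"gripper": -1},{"tx": 0,"ty": 0.007,"tz": 0.4,"spin": 0,"gripper": -1},{"tx": 0,"ty": 0.007,"tz": 0.52,"spin": 0,"gripper": -1},{"tx": 0,"ty": 0.007,"tz": 0.57,"spin": 0,"gripper": -1},{"tx": 0,"ty": 0.007,"tz": 0.57,"spin": 0,"gripper": -1},{"tx": 0,"ty": 0.007,"tz": 0.57,"spin": 0,"gripper": 1},{"tx": 0,"ty": 0.007,"tz": 0.57,"spin": 0,"gripper": 1},{"tx": 0,"ty": 0.007,"tz": 0.57,"spin": 0,"gripper": 1},{"tx": 0,"ty": 0.007,"tz": 0.57,"spin": 0,"gripper": 1},{"tx": 0,"ty": 0.007,"tz": 0.57,"spin": 0,"gripper": 1},{"tx": 0,"ty": 0.007,"tz": 0.57,"spin": 0,"gripper": 1},{"tx": 0,"ty": 0.007,"tz": 0.57,"spin": 0,"gripper": 1}]}}

```text
clock: 15.98
position: [453.1, 320.2, 29.1]
ee_rot: [-0.315, 0.949, 0.001, 0.001]
contact_force: [-0.4, 0.0, 5.6]
gripper_width: 34.9
```

```bash
python3 -c "
from h import *
go(663,165,120,85)"
```

```text
clk 15.97 pos [453.1 320.2  29.1] yaw 126.8 j6 -1.84 w 34.9 F [-0.4  0.   5.6]
  tx,ty,tz [-0.302 -1.    -0.363] spin 0.928
```

Request:
{"op": "play_rows", "data": {"targets": [{"tx": 0,"ty": 0,"tz": -0.2,"spin": 0,"gripper": 1},{"tx": 0,"ty": 0,"tz": -0.36,"spin": 0,"gripper": 1},{"tx": -0.05,"ty": -0.15,"tz": -0.36,"spin": 0.15,"gripper": 1},{"tx": -0.11,"ty": -0.37,"tz": -0.36,"spin": 0.35,"gripper": 1},{"tx": -0.17,"ty": -0.57,"tz": -0.36,"spin": 0.55,"gripper": 1},{"tx": -0.23,"ty": -0.77,"tz": -0.36,"spin": 0.75,"gripper": 1},{"tx": -0.28,"ty": -0.93,"tz": -0.36,"spin": 0.9,"gripper": 1},{"tx": -0.3,"ty": -1,"tz": -0.36,"spin": 0.928,"gripper": 1},{"tx": -0.3,"ty": -1,"tz": -0.36,"spin": 0.928,"gripper": 1},{"tx": -0.3,"ty": -1,"tz": -0.36,"spin": 0.928,"gripper": 1}]}}

```text
clock: 17.23
position: [661.1, 164.5, 117.6]
ee_rot: [0.043, 0.999, -0.0, -0.001]
contact_force: [-0.2, 0.3, -0.6]
gripper_width: 34.8
```

```bash
python3 -c "
from h import *
go(663,165,35,85)
d=get_image('wrist');P=cloud(d);z=P[...,2];f=d['frame']
p=read_state()['position'];zz=34+p[2]-29
m=(abs(z-zz)<5)&(abs(P[...,0]-p[0])<60)&(abs(P[...,1]-p[1])<17)
Q=P[m][:,:2].astype(np.float32);print(len(Q),cv2.minAreaRect(Q),np.percentile(z[m],[2,50,98]),zz)
cv2.imwrite('pics/w10.png',f[:,:,::-1])"
```

```text
clk 17.23 pos [661.1 164.5 117.6] yaw 85.0 j6 -2.14 w 34.8 F [-0.2  0.3 -0.6]
  tx,ty,tz [-0.008  0.003  0.33 ] spin 0.001
8033 ((660.5486450195312, 164.81045532226562), (33.97740936279297, 75.84669494628906), 89.91144561767578) [120.37524114 121.97440276 123.2208603 ] 122.83085665821676
```

View pics/w10.png

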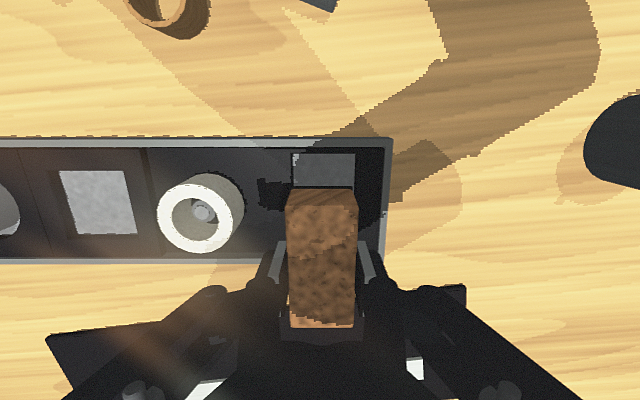

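The sander is level in the jaws at (322,260) and over the oblong well, with the tape roll clear. Lower it.

Request:
{"op": "play_rows", "data": {"targets": [{"tx": -0.003,"ty": 0.002,"tz": 0.12,"spin": 0,"gripper": 1},{"tx": -0.003,"ty": 0.002,"tz": 0.22,"spin": 0,"gripper": 1},{"tx": -0.003,"ty": 0.002,"tz": 0.28,"spin": 0,"gripper": 1},{"tx": -0.003,"ty": 0.002,"tz": 0.31,"spin": 0,"gripper": 1},{"tx": -0.003,"ty": 0.002,"tz": 0.325,"spin": 0,"gripper": 1},{"tx": -0.003,"ty": 0.002,"tz": 0.335,"spin": 0,"gripper": 1},{"tx": -0.003,"ty": 0.002,"tz": 0.335,"spin": 0,"gripper": 1}]}}

```text
clock: 18.15
position: [663.4, 164.6, 36.1]
ee_rot: [0.044, 0.999, 0.0, 0.001]
contact_force: [-3.2, 0.2, 4.8]
gripper_width: 34.5
```

Request:
{"op": "play_rows", "data": {"targets": [{"tx": 0,"ty": 0,"tz": 0,"spin": 0,"gripper": -1},{"tx": 0,"ty": 0,"tz": 0,"spin": 0,"gripper": -1},{"tx": 0,"ty": 0,"tz": 0,"spin": 0,"gripper": -1},{"tx": 0,"ty": 0,"tz": -0.1,"spin": 0,"gripper": -1},{"tx": 0,"ty": 0,"tz": -0.3,"spin": 0,"gripper": -1},{"tx": 0,"ty": 0,"tz": -0.5,"spin": 0,"gripper": -1},{"tx": 0,"ty": 0,"tz": -0.5,"spin": 0,"gripper": -1}]}}

```text
clock: 19.02
position: [665.6, 165.2, 164.9]
ee_rot: [0.044, 0.999, 0.002, 0.005]
contact_force: [0.0, -0.4, -0.7]
gripper_width: 85.8
```

```bash
python3 -c "
from h import *
go(484.9,173.1,160,65.6)
d=get_image('wrist');P=cloud(d);z=P[...,2];f=d['frame']
m=(abs(z-40)<7)&(abs(P[...,0]-663)<50)&(abs(P[...,1]-165)<35)
Q=P[m][:,:2].astype(np.float32);print(len(Q),cv2.minAreaRect(Q),np.percentile(z[m],[2,50,98]))
cv2.imwrite('pics/w11.png',f[:,:,::-1])"
```

```text
clk 19.02 pos [665.6 165.2 164.9] yaw 85.0 j6 -2.14 w 85.8 F [ 0.  -0.4 -0.7]
  tx,ty,tz [ 0.723 -0.032  0.012] spin 0.431
2759 ((662.836181640625, 166.0225830078125), (36.12836456298828, 72.87435913085938), 85.33477020263672) [38.3768013  40.48840673 41.89083009]
```

View pics/w11.png

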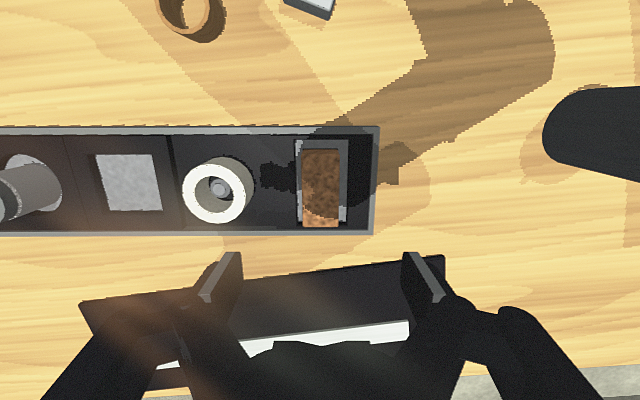

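The sander lies in the oblong well at (320,187), centred, top at 40.5 mm, which is fully down. Last is the weight.

Request:
{"op": "play_rows", "data": {"targets": [{"tx": 0.72,"ty": -0.03,"tz": 0,"spin": 0.43,"gripper": -1},{"tx": 0.72,"ty": -0.03,"tz": 0,"spin": 0.43,"gripper": -1},{"tx": 0.72,"ty": -0.03,"tz": 0,"spin": 0.43,"gripper": -1},{"tx": 0.72,"ty": -0.03,"tz": 0,"spin": 0.43,"gripper": -1},{"tx": 0.72,"ty": -0.03,"tz": 0,"spin": 0.43,"gripper": -1},{"tx": 0.72,"ty": -0.03,"tz": 0,"spin": 0.43,"gripper": -1}]}}

```text
clock: 19.82
position: [483.8, 172.8, 158.6]
ee_rot: [0.212, 0.977, -0.0, -0.0]
contact_force: [0.5, 0.5, -0.4]
gripper_width: 85.2
```

```bash
python3 -c "
from h import *
go(484.9,173.1,26,65.6)
d=get_image('wrist');P=cloud(d);z=P[...,2];f=d['frame']
m=(abs(z-30)<4)&(abs(P[...,0]-485)<40)&(abs(P[...,1]-173)<40)
Q=P[m][:,:2].astype(np.float32);print(len(Q),cv2.minAreaRect(Q),np.percentile(z[m],[2,50,98]))
cv2.imwrite('pics/w12.png',f[:,:,::-1])"
```

```text
clk 19.82 pos [483.8 172.8 158.6] yaw 65.6 j6 -2.66 w 85.2 F [ 0.5  0.5 -0.4]
  tx,ty,tz [-0.003  0.003  0.53 ] spin -0.001
1674 ((484.5176086425781, 176.37855529785156), (43.91669464111328, 43.906219482421875), 65.22135162353516) [27.69891711 29.48591612 30.8711153 ]
```

View pics/w12.png

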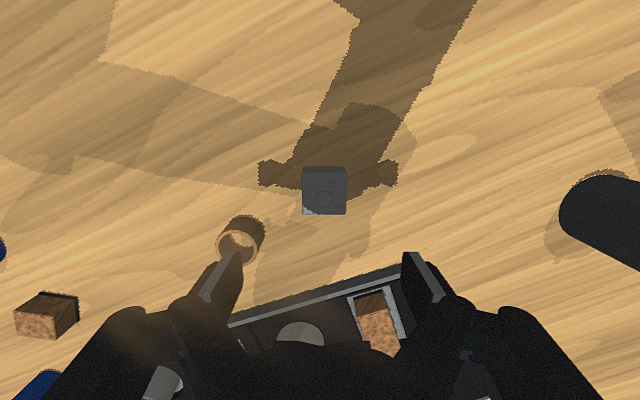

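The weight at (325,190) is square to the jaws. The core at (240,240) only looks near the finger; in world coordinates they are more than 30 mm apart.

Request:
{"op": "play_rows", "data": {"targets": [{"tx": -0.003,"ty": 0.008,"tz": 0.2,"spin": 0,"gripper": -1},{"tx": -0.003,"ty": 0.008,"tz": 0.38,"spin": 0,"gripper": -1},{"tx": -0.003,"ty": 0.008,"tz": 0.48,"spin": 0,"gripper": -1},{"tx": -0.003,"ty": 0.008,"tz": 0.53,"spin": 0,"gripper": -1},{"tx": -0.003,"ty": 0.008,"tz": 0.53,"spin": 0,"gripper": -1},{"tx": -0.003,"ty": 0.008,"tz": 0.53,"spin": 0,"gripper": 1},{"tx": -0.003,"ty": 0.008,"tz": 0.53,"spin": 0,"gripper": 1},{"tx": -0.003,"ty": 0.008,"tz": 0.53,"spin": 0,"gripper": 1},{"tx": -0.003,"ty": 0.008,"tz": 0.53,"spin": 0,"gripper": 1},{"tx": -0.003,"ty": 0.008,"tz": 0.53,"spin": 0,"gripper": 1},{"tx": -0.003,"ty": 0.008,"tz": 0.53,"spin": 0,"gripper": 1},{"tx": -0.003,"ty": 0.008,"tz": 0.53,"spin": 0,"gripper": 1}]}}

```text
clock: 21.38
position: [485.3, 174.8, 27.9]
ee_rot: [0.211, 0.977, 0.001, 0.001]
contact_force: [-1.4, 0.9, 5.7]
gripper_width: 42.4
```

```bash
python3 -c "
from h import *
go(646,-36.4,150,85)"
```

```text
clk 21.38 pos [485.3 174.8  27.9] yaw 65.6 j6 -2.66 w 42.4 F [-1.4  0.9  5.7]
  tx,ty,tz [-0.935 -0.503 -0.488] spin -0.43
```

Request:
{"op": "play_rows", "data": {"targets": [{"tx": 0,"ty": 0,"tz": -0.15,"spin": 0,"gripper": 1},{"tx": 0,"ty": 0,"tz": -0.35,"spin": 0,"gripper": 1},{"tx": 0,"ty": 0,"tz": -0.48,"spin": 0,"gripper": 1},{"tx": -0.12,"ty": -0.06,"tz": -0.48,"spin": -0.06,"gripper": 1},{"tx": -0.3,"ty": -0.16,"tz": -0.48,"spin": -0.14,"gripper": 1},{"tx": -0.48,"ty": -0.26,"tz": -0.48,"spin": -0.22,"gripper": 1},{"tx": -0.66,"ty": -0.36,"tz": -0.48,"spin": -0.3,"gripper": 1},{"tx": -0.82,"ty": -0.44,"tz": -0.48,"spin": -0.38,"gripper": 1},{"tx": -0.9,"ty": -0.49,"tz": -0.48,"spin": -0.43,"gripper": 1},{"tx": -0.935,"ty": -0.503,"tz": -0.48,"spin": -0.43,"gripper": 1},{"tx": -0.935,"ty": -0.503,"tz": -0.48,"spin": -0.43,"gripper": 1},{"tx": -0.935,"ty": -0.503,"tz": -0.48,"spin": -0.43,"gripper": 1}]}}

```text
clock: 22.88
position: [644.6, -36.0, 146.3]
ee_rot: [0.044, 0.999, 0.0, -0.001]
contact_force: [0.6, -0.6, -4.5]
gripper_width: 42.4
```

```bash
python3 -c "
from h import *
go(646,-36.4,34,85)
d=get_image('wrist');P=cloud(d);z=P[...,2];f=d['frame']
cv2.imwrite('pics/w13.png',f[:,:,::-1])
p=read_state()['position'];zz=30+p[2]-28
m=(abs(z-zz)<5)&(abs(P[...,0]-p[0])<40)&(abs(P[...,1]-p[1])<20)
Q=P[m][:,:2].astype(np.float32);print(len(Q),Q.min(0),Q.max(0),np.percentile(z[m],[2,50,98]),zz)"
```

```text
clk 22.88 pos [644.6 -36.  146.3] yaw 85.0 j6 -1.85 w 42.4 F [ 0.6 -0.6 -4.5]
  tx,ty,tz [-0.006 -0.001  0.449] spin -0.0
4730 [620.26373 -55.91265] [667.4032  -15.91858] [145.15781853 147.79066267 149.58228083] 148.54975673432273
```

View pics/w13.png

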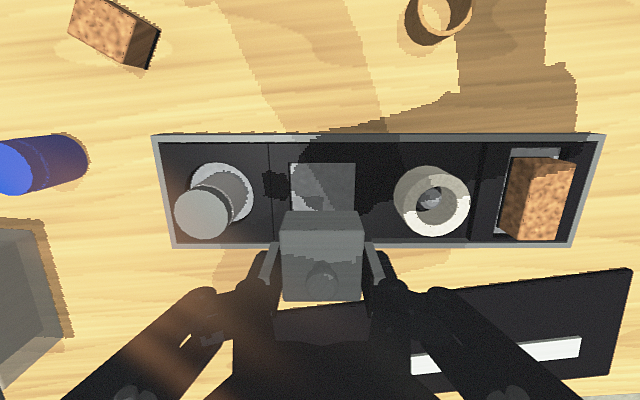

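The weight is level in the jaws at (321,260) above the square well, with the jar and the roll clear on both sides. Lower it.

Request:
{"op": "play_rows", "data": {"targets": [{"tx": -0.002,"ty": 0,"tz": 0.15,"spin": 0,"gripper": 1},{"tx": -0.002,"ty": 0,"tz": 0.28,"spin": 0,"gripper": 1},{"tx": -0.002,"ty": 0,"tz": 0.37,"spin": 0,"gripper": 1},{"tx": -0.002,"ty": 0,"tz": 0.41,"spin": 0,"gripper": 1},{"tx": -0.002,"ty": 0,"tz": 0.43,"spin": 0,"gripper": 1},{"tx": -0.002,"ty": 0,"tz": 0.445,"spin": 0,"gripper": 1},{"tx": -0.002,"ty": 0,"tz": 0.45,"spin": 0,"gripper": 1},{"tx": -0.002,"ty": 0,"tz": 0.45,"spin": 0,"gripper": 1}]}}

```text
clock: 23.92
position: [646.3, -36.8, 35.1]
ee_rot: [0.044, 0.999, 0.0, 0.001]
contact_force: [-0.2, 1.3, -1.6]
gripper_width: 42.4
```

Request:
{"op": "play_rows", "data": {"targets": [{"tx": 0,"ty": 0,"tz": 0.006,"spin": 0,"gripper": 1},{"tx": 0,"ty": 0,"tz": 0.006,"spin": 0,"gripper": 1},{"tx": 0,"ty": 0,"tz": 0.006,"spin": 0,"gripper": -1},{"tx": 0,"ty": 0,"tz": 0.006,"spin": 0,"gripper": -1},{"tx": 0,"ty": 0,"tz": 0.006,"spin": 0,"gripper": -1},{"tx": 0,"ty": 0,"tz": -0.1,"spin": 0,"gripper": -1},{"tx": 0,"ty": 0,"tz": -0.3,"spin": 0,"gripper": -1},{"tx": 0,"ty": 0,"tz": -0.55,"spin": 0,"gripper": -1},{"tx": 0,"ty": 0,"tz": -0.55,"spin": 0,"gripper": -1},{"tx": 0,"ty": 0,"tz": -0.55,"spin": 0,"gripper": -1}]}}

```text
clock: 25.18
position: [645.5, -36.9, 171.3]
ee_rot: [0.044, 0.999, 0.0, -0.0]
contact_force: [-0.1, 0.6, -0.6]
gripper_width: 85.4
```

Request:
{"op": "play_rows", "data": {"targets": [{"tx": 0.5,"ty": 0,"tz": -0.2,"spin": 0,"gripper": -1},{"tx": 0.8,"ty": 0,"tz": -0.3,"spin": 0,"gripper": -1},{"tx": 0.8,"ty": 0,"tz": -0.3,"spin": 0,"gripper": -1},{"tx": 0.8,"ty": 0,"tz": -0.3,"spin": 0,"gripper": -1},{"tx": 0.8,"ty": 0,"tz": -0.3,"spin": 0,"gripper": -1},{"tx": 0.8,"ty": 0,"tz": -0.3,"spin": 0,"gripper": -1}]}}

```text
clock: 25.92
position: [446.8, -19.4, 245.4]
ee_rot: [0.044, 0.999, -0.0, -0.001]
contact_force: [-0.1, -0.3, -0.4]
gripper_width: 85.4
```

```bash
python3 -c "
from h import *
go(646,-36.4,150,85)
d=get_image('top');P=cloud(d);f=d['frame'];z=P[...,2]
cv2.imwrite('pics/t14.png',f[:,:,::-1])
s=get_image('side');cv2.imwrite('pics/s14.png',cv2.resize(s['frame'][120:330,190:450],None,fx=2.8,fy=2.8)[:,:,::-1])
for k,(x,y,h) in dict(tape=(655,65,45),jar=(638,-136,62),long=(663,165,40),weight=(646,-36.5,36),core=(500,67.7,36),short=(491,-193,34)).items():
  m=(abs(z-h)<4)&(abs(P[...,0]-x)<45)&(abs(P[...,1]-y)<45);Q=P[m][:,:2].astype(np.float32)
  if len(Q):print(k,len(Q),[np.round(a,1) for a in cv2.minAreaRect(Q)],np.percentile(z[m],[5,50,95]).round(1))
"
```

```text
clk 25.93 pos [446.8 -19.4 245.4] yaw 85.0 j6 -1.98 w 85.4 F [-0.1 -0.3 -0.4]
  tx,ty,tz [-0.8    0.003  0.38 ] spin -0.001
tape 334 [array([655.4,  62.8]), array([57.2, 58.8]), np.float64(88.7)] [42.6 44.9 47.6]
jar 305 [array([ 639.5, -137. ]), array([43.6, 43.2]), np.float64(55.6)] [60.1 62.1 64.3]
long 497 [array([663.6, 163.2]), array([36.7, 74. ]), np.float64(85.0)] [37.4 39.9 42.1]
weight 318 [array([645.7, -38.6]), array([43.8, 44.4]), np.float64(84.3)] [33.9 35.9 38.8]
core 62 [array([507. ,  70.2]), array([26.7, 42.2]), np.float64(17.0)] [32.9 34.5 37.1]
short 294 [array([ 491. , -192.8]), array([43.7, 35.3]), np.float64(54.0)] [30.9 33.1 35.6]
```

View pics/t14.png

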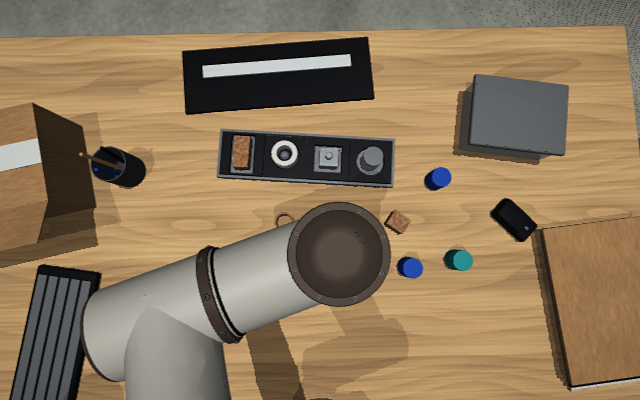

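View pics/s14.png

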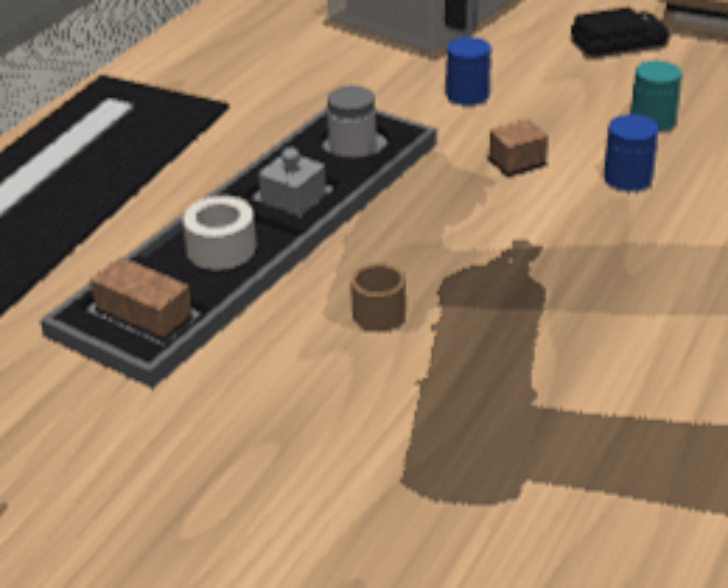

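All four pieces are seated and the look-alikes are where they were. In the top view the arm partly hides the core at (285,222), but the side view shows it standing at its old place. The gripper is clear, so I hand in.

```bash
python3 -c "
from bench import *
print(read_state()['clock'],job_done())"
```

```text
the job is handed in; nothing more can be done
26.025 None
```

All four pieces are packed in the order asked: tape over the spindle, jar in the round well, long sanding block in the oblong well, steel weight in the square well. I handed the job in at 26 s, with the gripper open and clear of everything.

- **Seating:** the last top-view depth check put the tops at 44.9 mm (tape), 62.1 mm (jar), 39.9 mm (sander) and 35.9 mm (weight body). Those heights mean fully down once the tray base, about 3 mm thick, is added. All four stood upright and were within about 3 mm of the measured centres of their inserts.
- **Tray base:** I had not planned for that thickness. The tape therefore touched down about 3 mm early, at about 10 N, and I set the later heights to suit.
- **Look-alikes:** the short block was still at its starting position. The blue and turquoise jars looked unmoved in the final pictures, though I did not measure them. The arm partly hid the cardboard core from the top camera, so its measured centre (about 7 mm off) is not reliable. The side view shows it standing in its original spot.
- **Disagreements:** wrist and top cameras differed by 2–4 mm in y, well within the clearances. My first two move calls were refused as invalid; nothing moved.

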